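# Tub on the shaker, knob held at the third click

## Task

Give the bench shaker a test run: turn the square mixing tub, which is drying mouth-down on the bench, right way up and stand it on the middle of the shaker's square rubber plate. Then turn the shaker's spring-return knob clockwise from home to its third click, not beyond, and keep holding it there: the program finishes while the gripper still holds the knob at the third click. Leave the jar, the can and the lid alone.

Things in the scene. Friction and masses are not known exactly. Their poses are not given: they have to be found in the camera images.
- tub_mid (a point): Centre, half-way up, of the loose white square mixing tub: 54 x 54 mm outside, 58 mm from mouth to bottom, wall 3 mm, 60 to 110 g. z axis points from open mouth to closed bottom: up at the start (mouth-down), down when right way up. x, y are square to its flat sides. It also lies steadily on a side (centre 27 mm up), so two quarter turns with a regrasp can flip it.
- plate_mid (a point): Centre of the top of the shaker's fixed square black rubber plate, 120 x 120 mm, 60 mm above the bench. Axes are the shaker's: z up, x and y square to the plate's sides. The knob's axis is 160 mm from this point toward its -y.
- shaker: The fixed grey shaker housing, 160 mm along x, 300 mm along y, 50 mm high; origin under its middle, on the bench. The plate lies on its +y half, the knob on its -y half.
- dial_grip (a point): On the knob's vertical axis, at gripping height, 79 mm above the bench. Black knob: 44 mm round foot, on it an upright bar 44 mm long, 14 mm thick; the bar's top is 12 mm above this point, the housing's top 29 mm below. The bar runs along this point's x axis, which turns with the knob; white mark at its -x end. At home its axes match the shaker's.
- dial (a joint): Knob angle in rad: 0 at home, where it starts; grows clockwise seen from above; hard stop at 2.10. A click every 0.42 rad, a tick on the housing at each; the third is at 1.26 (72 degrees). A spring (0.06 N m at home, 0.10 at the third) drives it home if let go. Clicks add a ripple of 0.05 N m: hardest a quarter click past a stop, easiest a quarter click before the next.
- jar: Bystander: glass jar with a black cap, 42 mm across, 62 mm high, loose on the bench. Origin under its middle.
- can: Bystander: red can, 58 mm across, 150 mm high, loose on the bench. Origin under its middle.
- lid: Bystander: grey jar lid lying mouth-up, 56 mm across, 18 mm high, loose on the bench. Origin under its middle.
Not all that is in view belongs to the job. Of the things like the part that bears tub_mid, leave any that is orange; of the rest the smaller one is meant.

How it is judged:
On the way, in this order (a step that is already met when the one before it is completed fails the run):
1. the tub stands mouth-up on the middle of the shaker's plate, released, the knob still home (angle between tub_mid's own z axis and vertical above 3.04 rad and horizontal distance between tub_mid and plate_mid below 0.03 m and z of tub_mid in the frame of plate_mid between 0.025 and 0.033 m and contact force between tub and the fingers below 0.05 N and value of joint dial below 0.2 rad), for 0.2 s.
2. the knob is held at its third click (value of joint dial between 1.13 and 1.39 rad and contact force between dial and the fingers above 1 N), for 0.5 s.
At the end, for the whole second after the job is handed in: The fingers hold the knob (over 1 N) at its third stop, 1.26 rad within 0.13 rad, while the tub stands mouth-up (within 0.1 rad) on the plate, its middle within 30 mm of the plate's middle, untouched by the robot (all of step 2 and angle between tub_mid's own z axis and vertical above 3.04 rad and horizontal distance between tub_mid and plate_mid below 0.03 m and z of tub_mid in the frame of plate_mid between 0.025 and 0.033 m and contact force between tub and the arm below 0.05 N and contact force between tub and the fingers below 0.05 N); the arm keeps its last pose, push and grip.
It fails at once if the knob is turned well beyond the third click (value of joint dial above 1.5 rad).
It fails at once if the jar is disturbed (distance of jar from where it was at the start of the episode above 0.03 m or angle between jar's own z axis and vertical above 0.5 rad).
It fails at once if the can is disturbed (distance of can from where it was at the start of the episode above 0.03 m or angle between can's own z axis and vertical above 0.5 rad).
It fails at once if the lid is disturbed (distance of lid from where it was at the start of the episode above 0.03 m or angle between lid's own z axis and vertical above 0.5 rad).
It also fails if it takes over 72 s, if anything falls off the work surface, if the arm or the gripper's body presses on something with over 40 N, if the wrist force passes 120 N, or if a joint passes its speed limit or range.

## Robot

A 7-joint arm with a two-finger parallel gripper is mounted at the origin on the work surface. World frame = base frame: x ahead of the robot, y to its left, z up, the work surface at z = 0. Lengths are in m, angles in rad, forces in N, time in s.
With the tool pointing down it reaches from about 0.4 to 0.9 m from the base axis. Payload 5.5 kg.
Tool frame: the origin (TCP) lies at the very end of the fingers, on their centre line; the grasp point (between the pads) lies behind it (robot.hold_point_z is the z of the grasp point in the tool frame, in m); z points along the fingers, y is the direction in which the jaws open and shut (so a half turn about z gives the same grasp; the last joint's range is limited). The gripper opens to 92 mm and grips with 3 to 60 N. Pads are 19 mm wide; open, the fingers measure 130 mm over their backs; the gripper's body (75 mm by 190 mm) begins 47 mm behind the grasp point.
Start: joints at [1.593, 0.501, -0.427, 1.55, 0.221, 1.138, -0.21], TCP at [0.155, -0.631, 0.227] pointing down, gripper open.
Joint ranges: [-2.88, 2.88], [-0.31, 2.03], [-1.54, 1.56], [0.2, 2.42], [-1.41, 4.55], [0.19, 2.02], [-2.57, 2.57]. Speed limits (rad/s): [2.57, 2.57, 3.14, 3.14, 3.14, 3.14, 3.14].

## Interface

Orientations are given as a unit quaternion [x, y, z, w].
In Python, from plant import robot gives the robot as it stands.
- The arm moves only by the shell command python3 -m pendant 'ROWS' [FORCE]. ROWS is text: rows parted by semicolons, each of 7 numbers parted by spaces: the opening, from -1 (shut) to 1 (fully open), then the shift along the world's x, y, z in m, then the turn, a rotation vector about the world's x, y, z in rad. In form: hand dx dy dz rx ry rz; .... A call has 1 to 12 rows; each row is the pose to reach, as a shift and turn from the pose commanded when the call began; what a row does not reach only later rows make up. A row lasts 1/12 s, in which the tool goes at most 41.7 mm and 7.16 degrees, less where a joint would pass 70% of its speed; a pose out of reach is approached as far as the arm can. A call with a gripper value outside its range is refused whole. The fingers move at their own pace and stop on an object; FORCE is the grip in N (left out, the last holds). Time passes only in rows, so rows that repeat a pose let the fingers close. It gives the time, the measured TCP pose, the force and the opening at its end, in the units of the state.
- robot.read_state(): the state, without advancing time (a new reading comes with each control period).
- robot.get_image(name): name is "scene" or "top"; returns a dict with "pixels" (400x640x3 uint8, blue, green, red), "camera_matrix" (3x3 intrinsics, pixels), "view" (4x4, takes a point from world to camera coordinates). Camera axes: x right, y down, z forward; pixel columns grow to the right and rows downward; lengths in m; the calibration is good to about 2 mm. A picture is of the moment at which its call begins. There is no depth.
- robot.finish_job(): hands the job in, once; it reports no verdict.
The state is a dict: "clock": time; "q": joint angles; "qvel": joint speeds; "joint_torque": joint torques, N m; "ee_pos": TCP position; "eef_rot": TCP orientation; "force": force on the tool from outside, world axes, zero at the start; "ft_torque": the same for the moment, N m; "finger_gap": finger opening in m.
Only numpy, scipy, OpenCV 4.12 (cv2) and the standard library are available. Lean on these libraries where they do the work, as an engineer would, in place of code of your own. Each camera call takes 0.05 s, during which the arm holds its last target. There are 200 camera calls.

## Working session

There is one attempt and no reset: what is moved stays moved. The work goes in short steps, Python scripts to look and compute and a shell command to move; the robot and the scene stay as the last step left them, time stands still between calls to the robot, and variables do not carry over. Pictures are saved under pics/ and viewed, about 8 in all and at most 12, crops included, and the job is handed in when it is done.

```bash
ls; mkdir -p pics; python3 - <<'E'
from plant import robot
import cv2,numpy as np
s=robot.read_state();print({k:np.round(v,3).tolist() for k,v in s.items()},robot.hold_point_z)
for n in("scene","top"):
    i=robot.get_image(n);cv2.imwrite(f"pics/{n}0.png",i["pixels"]);print(n,np.round(i["camera_matrix"],1).tolist(),np.round(i["view"],4).tolist())
E
```

```text
pics
{'clock': 0.0, 'q': [1.593, 0.502, -0.427, 1.551, 0.221, 1.138, -0.21], 'qvel': [0.001, 0.0, -0.001, -0.0, 0.002, -0.001, 0.003], 'joint_torque': [-0.0, -56.659, -5.816, -27.91, -0.069, 0.031, 0.0], 'ee_pos': [0.155, -0.631, 0.226], 'eef_rot': [0.993, 0.12, -0.0, -0.001], 'force': [-0.156, -0.699, 0.367], 'ft_torque': [-0.03, -0.017, 0.006], 'finger_gap': 0.092} -0.0188
scene [[462.7, 0.0, 318.1], [0.0, 462.7, 199.5], [0.0, 0.0, 1.0]] [[-0.5628, 0.8265, 0.0083, 0.3161], [0.4823, 0.3365, -0.8088, -0.1948], [-0.6713, -0.4512, -0.588, 1.6082], [0.0, 0.0, 0.0, 1.0]]
top [[423.9, 0.0, 314.2], [0.0, 423.9, 198.3], [0.0, 0.0, 1.0]] [[-0.0123, -0.9999, 0.0073, 0.0088], [-0.997, 0.0117, -0.076, 0.5118], [0.0759, -0.0083, -0.9971, 1.3422], [0.0, 0.0, 0.0, 1.0]]
```

View pics/top0.png

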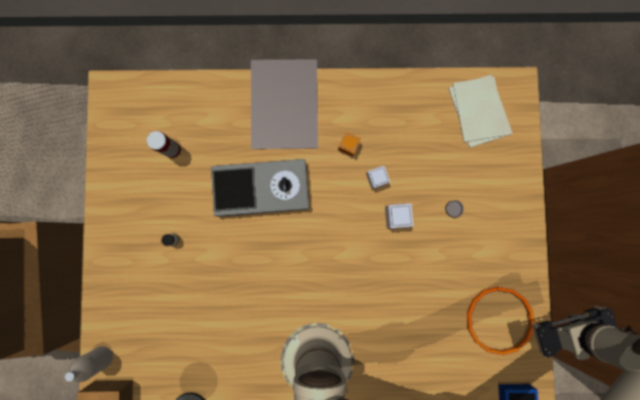

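View pics/scene0.png

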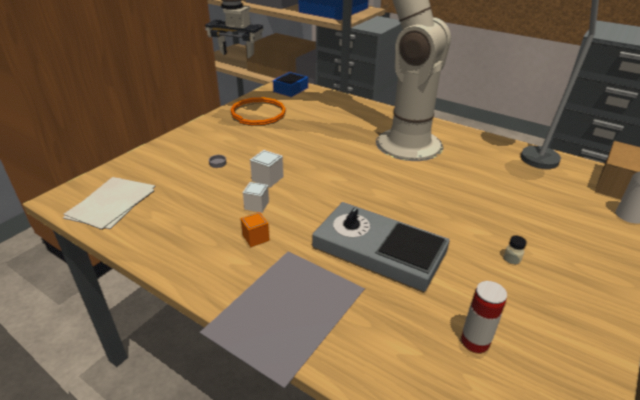

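Candidates for the tub: orange at top (350,145), which is excluded; white small at (378,178); white larger at (400,216). The smaller white one at (378,178) fits. I'll measure and confirm it in a crop.

```bash
cat > h.py <<'E'
import cv2,numpy as np
from plant import robot
def ray(im,uv,z):
    K,V=im["camera_matrix"],im["view"];R,t=V[:3,:3],V[:3,3]
    d=R.T@np.linalg.inv(K)@np.array([uv[0],uv[1],1.]);c=-R.T@t
    return c+d*(z-c[2])/d[2]
def proj(im,p):
    q=im["view"][:3,:3]@np.array(p,float)+im["view"][:3,3];q=im["camera_matrix"]@q;return q[:2]/q[2]
def rect(im,mask,z):
    "largest blob of mask -> min-area rectangle in world at height z"
    c=max(cv2.findContours(mask.astype(np.uint8),0,cv2.CHAIN_APPROX_NONE)[0],key=cv2.contourArea)
    w=np.array([ray(im,p[0],z)[:2] for p in c]);r=cv2.minAreaRect((w*1000).astype(np.float32))
    return np.round(r[0],1),np.round(r[1],1),round(r[2],1)
def box(m,x0,y0,x1,y1):
    o=np.zeros_like(m);o[y0:y1,x0:x1]=m[y0:y1,x0:x1];return o
E
python3 - <<'E'
from h import *
im=robot.get_image("top");p=im["pixels"];g=p.min(2).astype(int)
hsv=cv2.cvtColor(p,cv2.COLOR_BGR2HSV)
print(p[170:190:3,366:392:3].min(2))
for t in(130,150,170,190):
    m=(g>t)
    print(t,"small",rect(im,box(m,362,160,393,193),.058),"big",rect(im,box(m,384,198,418,235),.07))
d=p.max(2)
for t in(25,35,45):print(t,"plate",rect(im,box(d<t,210,160,262,215),.06))
s=(hsv[...,1]<80)
print("housing",rect(im,box(s,205,155,315,222),.05))
# knob bar
for t in(40,60):print("knob",rect(im,box(d<t,270,168,300,202),.085))
print("jar",rect(im,box(d<50,155,230,180,250),.062),"can",ray(im,(157,141),.15),"lid",ray(im,(454,209),.018))
a=cv2.resize(p[130:240,330:470],None,fx=5,fy=5,interpolation=cv2.INTER_CUBIC)
i2=robot.get_image("scene");b=cv2.resize(i2["pixels"][140:260,230:370],None,fx=5,fy=5,interpolation=cv2.INTER_CUBIC)[:,:]
cv2.imwrite("pics/c1.png",cv2.resize(np.vstack([a,b]),(365,600)))
E
```

```text
[[ 82 132 165 175 182 186 172  97  82]
 [ 78 153 184 189 189 189 179 137  81]
 [ 79 127 178 189 189 188 186 161  84]
 [ 84  89 162 188 189 189 187 172 111]
 [ 92  78 143 183 186 172 158 142 107]
 [ 91  84 112 159 149 118  67  49  70]
 [ 86  84  67  74  51  47  52  67  82]]
130 small (array([ 576.4, -200.1]), array([55.7, 55.8]), 17.8) big (array([ 452.9, -263.2]), array([71.9, 72.5]), 3.7)
150 small (array([ 577.3, -200.1]), array([51.8, 52. ]), 18.5) big (array([ 452.4, -263.6]), array([69.1, 68.8]), 3.7)
170 small (array([ 579. , -200.8]), array([45.6, 44.6]), 20.5) big (array([ 454.8, -264.9]), array([59.9, 61.9]), 6.0)Traceback (most recent call last):
  File "<stdin>", line 7, in <module>
  File "h.py", line 11, in rect
    c=max(cv2.findContours(mask.astype(np.uint8),0,cv2.CHAIN_APPROX_NONE)[0],key=cv2.contourArea)
ValueError: max() iterable argument is empty
```

```bash
python3 - <<'E'
from h import *
im=robot.get_image("top");p=im["pixels"]
hsv=cv2.cvtColor(p,cv2.COLOR_BGR2HSV);d=p.max(2)
print(d[180:200:4,205:262:3]);print(d[178:194:2,274:298:2])
for t in(30,45):print(t,"plate",rect(im,box(d<t,210,160,262,215),.06))
s=(hsv[...,1]<60)&(d<200)
print("housing",rect(im,box(s,205,155,315,222),.05))
for t in(40,60):print("knob",rect(im,box(d<t,270,168,300,202),.085))
w=p.min(2)>120
print("disc",rect(im,box(w,262,160,306,208),.05))
print("jar",rect(im,box(d<50,155,230,180,250),.062),"can",ray(im,(157,141),.15),"lid",ray(im,(454,209),.018))
i2=robot.get_image("scene")
p2=i2["pixels"];w2=p2.min(2)>190
print("scene tub top",rect(i2,box(w2,238,178,275,200),.058))
print([ (n,proj(i2,q).round(1)) for n,q in(("tubtop",(.5775,-.2,.058)),)])
a=cv2.resize(p[130:240,330:470],(600,471),interpolation=cv2.INTER_CUBIC)
b=cv2.resize(p2[140:260,230:370],(600,514),interpolation=cv2.INTER_CUBIC)
cv2.imwrite("pics/c1.png",cv2.resize(np.vstack([a,b]),(365,600)))
E
```

```text
[[186 185 160  53  27  24  25  25  24  26  26  25  28  26  25  26  78 125
  126]
 [190 190 164  60  25  26  25  27  26  26  27  27  26  25  26  26  71 125
  126]
 [190 189 167  67  26  27  26  27  25  27  27  26  25  26  26  27  54 115
  125]
 [181 182 162  74  27  26  25  25  26  26  27  26  27  26  27  25  55 116
  125]
 [185 185 179  84  25  27  27  27  24  25  25  24  26  25  26  26  44 110
  126]]
[[189 203 208 186 102  57 108 171 199 205 207 196]
 [165 189 191 123  47  36  33  74 156 202 208 204]
 [198 198 154  58  36  38  20  26  97 189 208 206]
 [175 190 122  45  39  50  23  24  65 163 206 208]
 [190 193 130  49  50  82  35  24  57 152 206 209]
 [185 196 167  75  52  88  42  28  92 183 209 209]
 [176 199 196 145  86  73  47  70 144 202 209 207]
 [197 189 190 198 183 149 113 121 161 206 209 195]]
30 plate (array([542.4, 253.9]), array([110.3, 110.7]), 4.1)
45 plate (array([541.6, 253.6]), array([116.4, 116.8]), 3.8)
housing (array([546.1, 173.5]), array([158.2, 296.4]), 3.8)
knob (array([552.6,  91.1]), array([28.1, 21.3]), 55.6)
knob (array([549.5,  92.9]), array([32.6, 30.4]), 44.7)
disc (array([563.9, 103.8]), array([126. , 123.5]), 89.4)
jar (array([385.2, 455. ]), array([24.7, 30.7]), 0.7) can [0.67537701 0.46154776 0.15      ] lid [ 0.4721057  -0.44655281  0.018     ]
scene tub top (array([ 575.7, -202.3]), array([38.7, 38.2]), 19.2)
[('tubtop', array([255.1, 188.4]))]
```

View pics/c1.png

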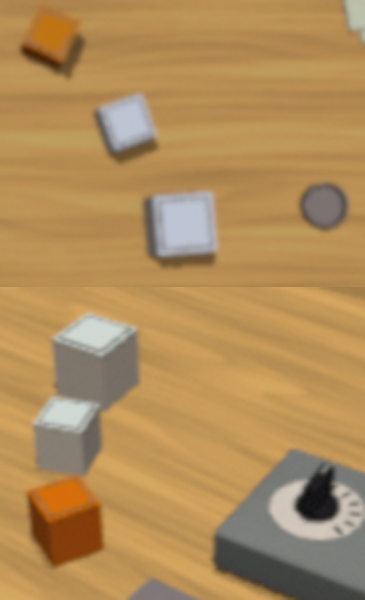

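Confirmed: the small white tub is at top (378,178), and both views agree on centre (0.577, -0.201) with yaw 18.5°. The plate is at (0.542, 0.2535), shaker yaw 3.8°, and the knob at (0.5525, 0.094), which fits the 160 mm offset. Next I move above the tub.

```bash
python3 -m pendant '1 .422 .43 .07 0 0 .08;1 .422 .43 .07 0 0 .08;1 .422 .43 .07 0 0 .08;1 .422 .43 .07 0 0 .08;1 .422 .43 .07 0 0 .08;1 .422 .43 .07 0 0 .08;1 .422 .43 .07 0 0 .08;1 .422 .43 .07 0 0 .08;1 .422 .43 .07 0 0 .08;1 .422 .43 .07 0 0 .08;1 .422 .43 .07 0 0 .08;1 .422 .43 .07 0 0 .08' 15; python3 -c "
from plant import robot;s=robot.read_state();print(s['q'],s['ee_pos'],s['eef_rot'],s['clock'])"
```

```text
clock: 1.25
ee_pos: [0.5039, -0.2752, 0.2849]
eef_rot: [0.987, 0.16, 0.0, 0.0]
force: [0.3, -0.5, 0.2]
finger_gap: 0.092
[ 0.97245628  0.34602965 -0.65642855  1.67344742  0.22462974  1.19826999
 -0.98783993] [ 0.50392264 -0.27522313  0.28488922] [9.87185295e-01 1.59577876e-01 4.45254507e-05 3.03702292e-04] 1.25
```

```bash
python3 -m pendant '1 .073 .075 .015 -.248 .745 0;1 .073 .075 .015 -.248 .745 0;1 .073 .075 .015 -.248 .745 0;1 .073 .075 .015 -.248 .745 0;1 .073 .075 .015 -.248 .745 0;1 .073 .075 .015 -.248 .745 0;1 .073 .075 .015 -.248 .745 0;1 .073 .075 .015 -.248 .745 0;1 .073 .075 .015 -.248 .745 0;1 .073 .075 .015 -.248 .745 0'; python3 -c "
from plant import robot;s=robot.read_state();print(s['q'].round(2))
from scipy.spatial.transform import Rotation as R;print(R.from_quat(s['eef_rot']).as_matrix().round(3))"
```

```text
clock: 2.08
ee_pos: [0.5764, -0.201, 0.299]
eef_rot: [0.912, 0.148, -0.378, 0.063]
force: [0.2, -0.4, 0.1]
finger_gap: 0.0919
[ 0.12  0.84 -0.02  1.01  0.35  2.01 -1.12]
[[ 0.671  0.317 -0.671]
 [ 0.222 -0.948 -0.226]
 [-0.708  0.003 -0.706]]
```

```bash
python3 -m pendant '1 -.0125 -.004 -.15 0 0 0;1 -.0125 -.004 -.15 0 0 0;1 -.0125 -.004 -.15 0 0 0;1 -.0125 -.004 -.15 0 0 0;1 -.0125 -.004 -.19 0 0 0;1 -.0125 -.004 -.19 0 0 0;1 -.0125 -.004 -.19 0 0 0'; python3 -c "
from plant import robot;s=robot.read_state();print(s['q'].round(2))
from scipy.spatial.transform import Rotation as R;print(R.from_quat(s['eef_rot']).as_matrix().round(3))
import cv2
a=robot.get_image('scene')['pixels'][100:260,180:380];cv2.imwrite('pics/a1.png',cv2.resize(a,(800,640))[:600])"
```

```text
clock: 2.67
ee_pos: [0.5616, -0.2055, 0.1083]
eef_rot: [0.911, 0.148, -0.379, 0.059]
force: [0.5, 0.1, 1.2]
finger_gap: 0.0917
[ 0.14  0.99 -0.04  1.16  0.33  1.73 -1.22]
[[ 0.669  0.314 -0.674]
 [ 0.225 -0.949 -0.22 ]
 [-0.709 -0.004 -0.705]]
```

View pics/a1.png

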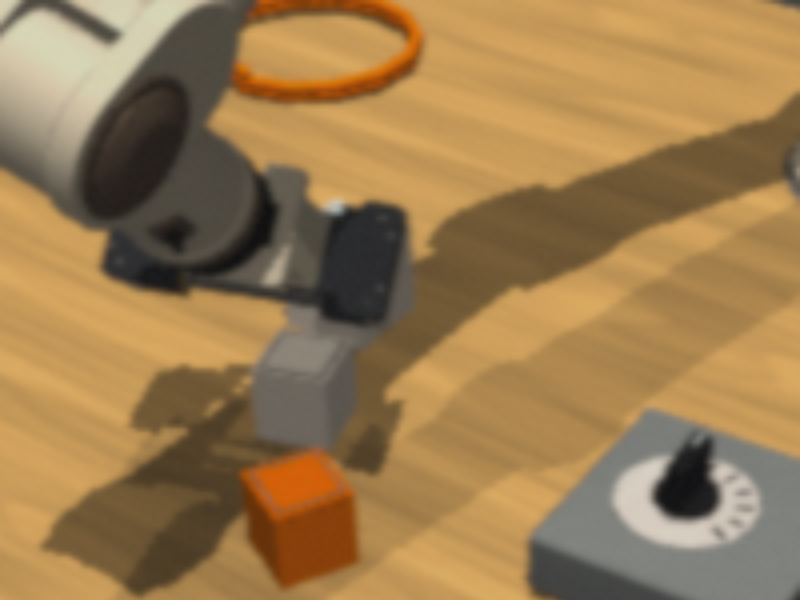

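The picture shows the tilted gripper straddling the tub (crop 305,390), with the orange one clear. Now down, close and lift 100 mm.

```bash
python3 -m pendant '1 0 0 -.04 0 0 0;1 0 0 -.08 0 0 0;1 0 0 -.094 0 0 0;1 0 0 -.094 0 0 0;1 0 0 -.094 0 0 0;-1 0 0 -.094 0 0 0;-1 0 0 -.094 0 0 0;-1 0 0 -.094 0 0 0;-1 0 0 -.094 0 0 0;-1 0 0 -.094 0 0 0;-1 0 0 -.094 0 0 0' 15;python3 -m pendant '-1 0 0 0 0 0 0;-1 0 0 0 0 0 0;-1 0 0 .03 0 0 0;-1 0 0 .06 0 0 0;-1 0 0 .1 0 0 0;-1 0 0 .1 0 0 0;-1 0 0 .1 0 0 0'
```

```text
clock: 3.63
ee_pos: [0.5636, -0.2058, 0.0159]
eef_rot: [0.912, 0.148, -0.377, 0.061]
force: [-0.2, -0.2, -0.3]
finger_gap: 0.056
clock: 4.22
ee_pos: [0.5654, -0.2062, 0.118]
eef_rot: [0.913, 0.147, -0.375, 0.062]
force: [0.2, 0.4, -2.1]
finger_gap: 0.0539
```

Held at 53.9 mm. Now I move it to a clear spot, aligned radially, then roll 90° about the jaw axis.

```bash
python3 -m pendant '-1 0 0 .04 0 0 0;-1 -.02 .084 .084 0 0 -.52;-1 -.02 .084 .084 0 0 -.52;-1 -.02 .084 .084 0 0 -.52;-1 -.02 .084 .084 0 0 -.52;-1 -.02 .084 .084 0 0 -.52;-1 -.02 .084 .084 0 0 -.52;-1 -.02 .084 .084 0 0 -.52'
python3 -m pendant '-1 0 0 0 -.1 -.5 0;-1 0 0 0 -.1 -.5 0;-1 0 0 0 -.1 -.5 0;-1 0 0 0 -.1 -.5 0;-1 0 0 0 -.2 -1 0;-1 0 0 0 -.2 -1 0;-1 0 0 0 -.2 -1 0;-1 0 0 0 -.2 -1 0;-1 0 0 0 -.2 -1 0;-1 0 0 0 -.2 -1 0'
python3 -c "
from plant import robot;s=robot.read_state();print(s['q'].round(2))
from scipy.spatial.transform import Rotation as R;print(R.from_quat(s['eef_rot']).as_matrix().round(3))"
```

```text
clock: 4.88
ee_pos: [0.5427, -0.1222, 0.198]
eef_rot: [0.919, -0.091, -0.382, -0.038]
force: [0.4, -0.6, -1.4]
finger_gap: 0.0542
clock: 5.72
ee_pos: [0.5398, -0.1195, 0.1981]
eef_rot: [0.989, -0.096, 0.115, 0.011]
force: [-0.0, 0.9, -0.9]
finger_gap: 0.0541
[ 0.19  0.2  -0.03  2.04  0.02  0.67 -1.61]
[[ 0.955 -0.192  0.225]
 [-0.187 -0.981 -0.044]
 [ 0.229 -0.    -0.973]]
```

```bash
python3 -m pendant '-1 0 0 0 -.11 -.54 0;-1 0 0 0 -.11 -.54 0;-1 0 0 0 -.11 -.54 0;-1 0 0 0 -.11 -.54 0;-1 0 0 0 -.11 -.54 0;-1 0 0 0 -.11 -.54 0;-1 0 0 0 -.11 -.54 0'
python3 -c "
from plant import robot;s=robot.read_state();print(s['q'].round(2))
from scipy.spatial.transform import Rotation as R;print(R.from_quat(s['eef_rot']).as_matrix().round(3))"
```

```text
clock: 6.3
ee_pos: [0.5395, -0.1313, 0.1994]
eef_rot: [0.953, -0.098, 0.284, 0.046]
force: [0.0, -0.4, -1.8]
finger_gap: 0.0538
[ 0.93  0.13 -0.82  2.31  0.77  0.22 -2.34]
[[ 0.82  -0.213  0.532]
 [-0.161 -0.976 -0.143]
 [ 0.55   0.031 -0.835]]
```

Tilt stalls at 33° outward (joint 6 limit at this radius). I untilt slightly and carry it to a freer, farther spot near (0.575, -0.335).

```bash
python3 -m pendant '-1 0 0 0 .04 .2 0;-1 0 0 0 .04 .2 0;-1 0 0 0 .04 .2 0;-1 .045 -.21 0 .04 .2 0;-1 .045 -.21 0 .04 .2 0;-1 .045 -.21 0 .04 .2 0;-1 .045 -.21 0 .04 .2 0;-1 .045 -.21 0 .04 .2 0;-1 .045 -.21 0 .04 .2 0;-1 .045 -.21 0 .04 .2 0'
python3 -m pendant '-1 0 0 0 0 0 -.33;-1 0 0 0 0 0 -.33;-1 0 0 0 0 0 -.33;-1 0 0 -.05 0 0 -.33;-1 0 0 -.08 0 0 -.33;-1 0 0 -.08 0 0 -.33'
cat > st.py <<'E'
from plant import robot;s=robot.read_state();print(s['q'].round(2))
import numpy as np
from scipy.spatial.transform import Rotation as R;m=R.from_quat(s['eef_rot']).as_matrix();print('z',m[:,2].round(3),'y',m[:,1].round(3),'hold',(s['ee_pos']-.0188*m[:,2]).round(4), 'tilt',np.degrees(np.arccos(-m[2,2])).round(1))
E
python3 st.py
```

```text
clock: 7.13
ee_pos: [0.5835, -0.348, 0.1982]
eef_rot: [0.976, -0.104, 0.186, 0.038]
force: [0.1, 0.9, -1.4]
finger_gap: 0.0538
clock: 7.63
ee_pos: [0.5789, -0.3382, 0.1111]
eef_rot: [0.949, -0.258, 0.171, 0.065]
force: [-2.2, -0.1, -2.4]
finger_gap: 0.054
[ 0.89  0.52 -0.55  1.93  0.75  0.49 -2.27]
z [ 0.29  -0.212 -0.933] y [-0.512 -0.858  0.035] hold [ 0.5734 -0.3343  0.1287] tilt 21.1
```

```bash
python3 -m pendant '-1 0 0 0 -.1 -.18 0;-1 0 0 0 -.1 -.18 0;-1 0 0 0 -.215 -.36 0;-1 0 0 0 -.215 -.36 0;-1 0 0 0 -.215 -.36 0;-1 0 0 0 -.215 -.36 0'; python3 st.py
```

```text
clock: 8.13
ee_pos: [0.6006, -0.3619, 0.1958]
eef_rot: [0.915, -0.244, 0.308, 0.096]
force: [-0.4, -0.5, -1.4]
finger_gap: 0.0538
[ 0.78  0.34 -0.35  2.06  1.03  0.19 -2.57]
z [ 0.516 -0.326 -0.792] y [-0.505 -0.863  0.027] hold [ 0.5909 -0.3558  0.2107] tilt 37.6
```

```bash
python3 -m pendant '-1 0 0 0 .09 .15 0;-1 -.018 .022 -.05 .09 .15 0;-1 -.018 .022 -.08 .09 .15 0;-1 -.018 .022 -.11 .09 .15 0;-1 -.018 .022 -.135 .09 .15 0;-1 -.018 .022 -.135 .09 .15 0;-1 -.018 .022 -.135 .09 .15 0'; python3 st.py
```

```text
clock: 8.72
ee_pos: [0.5826, -0.3423, 0.0615]
eef_rot: [0.94, -0.251, 0.222, 0.071]
force: [0.3, -0.1, 0.3]
finger_gap: 0.0543
[ 0.66  0.54 -0.24  2.03  1.01  0.19 -2.57]
z [ 0.381 -0.246 -0.891] y [-0.504 -0.864  0.023] hold [ 0.5755 -0.3376  0.0782] tilt 26.9
```

```bash
python3 -m pendant '-1 0 0 0 .04 .065 0;-1 0 0 -.02 .04 .065 0;-1 0 0 -.037 .04 .065 0;-1 0 0 -.043 .04 .065 0;-1 0 0 -.043 .04 .065 0' 15; python3 -m pendant '-1 0 0 0 0 0 0;-1 0 0 -.003 0 0 0;-1 0 0 -.006 0 0 0;-1 0 0 -.009 0 0 0;-1 0 0 -.009 0 0 0;-1 0 0 -.009 0 0 0' 3; python3 st.py
```

```text
clock: 9.13
ee_pos: [0.5822, -0.3436, 0.0193]
eef_rot: [0.947, -0.254, 0.187, 0.061]
force: [-1.2, 0.8, -0.4]
finger_gap: 0.0537
clock: 9.63
ee_pos: [0.5823, -0.3431, 0.0098]
eef_rot: [0.947, -0.253, 0.186, 0.062]
force: [-0.1, 1.4, 1.4]
finger_gap: 0.0542
[ 0.69  0.65 -0.27  1.98  0.99  0.23 -2.52]
z [ 0.321 -0.211 -0.923] y [-0.502 -0.865  0.023] hold [ 0.5763 -0.3391  0.0271] tilt 22.6
```

```bash
python3 -c "
from h import *
i=robot.get_image('scene');u=proj(i,(.575,-.337,.03)).astype(int);print(u)
a=i['pixels'][max(u[1]-60,0):u[1]+60,max(u[0]-80,0):u[0]+80];cv2.imwrite('pics/a2.png',cv2.resize(a,None,fx=4,fy=4,interpolation=2))"
```

```text
[220 180]
```

View pics/a2.png

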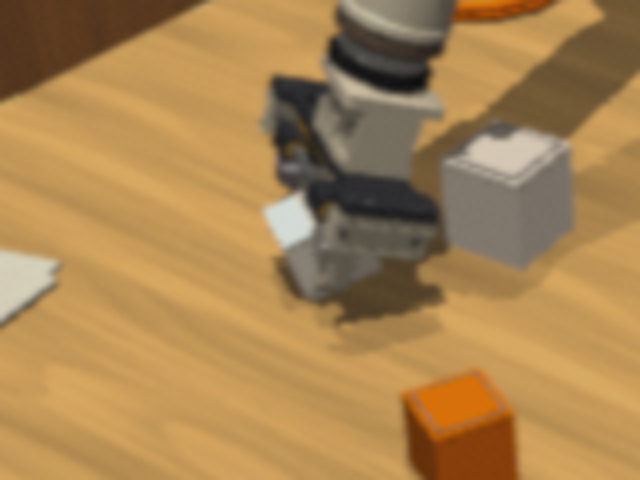

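The tub (crop 320,240) is still tilted some 20° in the fingers with its edge on the bench, well past tipping. On release it will settle on its side. I open, retreat and look.

```bash
python3 -m pendant '1 0 0 0 0 0 0;1 0 0 0 0 0 0;1 0 0 0 0 0 0;1 0 0 0 0 0 0;1 0 0 0 0 0 0;1 0 0 .04 0 0 0;1 0 0 .08 0 0 0;1 0 0 .12 0 0 0;1 0 0 .16 0 0 0;1 0 0 .2 0 0 0;1 -.06 0 .24 0 0 0;1 -.1 0 .24 0 0 0'; python3 -m pendant '1 -.12 0 0 .15 .25 0;1 -.12 0 0 .15 .25 0;1 -.12 0 0 .15 .25 0;1 -.12 0 0 .15 .25 0'; python3 st.py;  python3 -c "
from h import *
i=robot.get_image('scene')
a=i['pixels'][100:240,140:320];t=robot.get_image('top');b=t['pixels'][130:270,360:500]
p=t['pixels'];g=p.min(2)
for h in(130,150):print(rect(t,box(g>h,405,150,450,205),.054))
cv2.imwrite('pics/a3.png',np.hstack([cv2.resize(a,(450,350)),cv2.resize(b,(350,350))]))"
```

```text
clock: 10.68
ee_pos: [0.511, -0.3433, 0.2483]
eef_rot: [0.947, -0.251, 0.19, 0.062]
force: [-1.5, -1.4, 1.1]
finger_gap: 0.0918
clock: 11.02
ee_pos: [0.3809, -0.3459, 0.2426]
eef_rot: [0.964, -0.26, 0.044, 0.022]
force: [-0.1, -0.6, -0.6]
finger_gap: 0.0917
[ 1.45  0.24 -0.87  1.94  0.24  0.96 -1.62]
z [ 0.073 -0.066 -0.995] y [-0.503 -0.864  0.02 ] hold [ 0.3796 -0.3447  0.2613] tilt 5.6
(array([ 568.9, -335.8]), array([56.7, 61.4]), 59.9)
(array([ 568.6, -336. ]), array([53.5, 58.6]), 59.6)
```

View pics/a3.png

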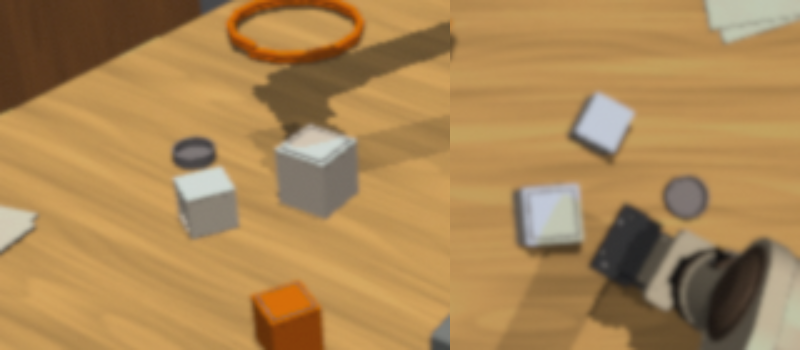

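Tub lies on its side at (0.569, -0.336), with 58 mm along -30° as expected (crop 205,200; lid and others untouched). Next is the second grasp at about 60° inward tilt.

```bash
python3 -m pendant '1 .174 .018 0 .25 .43 0;1 .174 .018 0 .25 .43 0;1 .174 .018 0 .25 .43 0;1 .174 .018 0 .25 .43 0;1 .174 .018 -.06 .5 .86 0;1 .174 .018 -.09 .5 .86 0;1 .174 .018 -.12 .5 .86 0;1 .174 .018 -.12 .576 .99 0;1 .174 .018 -.12 .576 .99 0;1 .174 .018 -.12 .576 .99 0;1 .174 .018 -.12 .576 .99 0;1 .174 .018 -.12 .576 .99 0'; python3 st.py
```

```text
clock: 12.12
ee_pos: [0.5656, -0.3371, 0.1422]
eef_rot: [0.891, -0.266, -0.354, -0.099]
force: [-1.1, -0.9, -1.3]
finger_gap: 0.0915
[ 0.42  1.15  0.28  0.76 -0.23  2.01 -1.53]
z [-0.577  0.366 -0.73 ] y [-0.545 -0.838  0.011] hold [ 0.5764 -0.344   0.1559] tilt 43.1
```

```bash
python3 -m pendant '1 -.01 .009 -.03 0 0 .05;1 -.01 .009 -.06 0 0 .05;1 -.01 .009 -.08 0.05 .08 .05;1 -.01 .009 -.08 .09 .15 .05;1 -.01 .009 -.08 .09 .15 .05;1 -.01 .009 -.08 .09 .15 .05'; python3 st.py
```

```text
clock: 12.62
ee_pos: [0.5513, -0.3248, 0.0638]
eef_rot: [0.876, -0.244, -0.404, -0.1]
force: [-3.1, -7.8, 2.8]
finger_gap: 0.0921
[ 0.47  1.28  0.08  0.71 -0.07  2.01 -1.59]
z [-0.659  0.373 -0.653] y [-0.508 -0.861  0.022] hold [ 0.5637 -0.3318  0.076 ] tilt 49.3
```

```bash
python3 -m pendant '1 .005 -.004 0 0 0 0;1 .005 -.004 -.03 0 0 0;1 .005 -.004 -.047 0 0 0;1 .005 -.004 -.047 .03 .05 0;1 .005 -.004 -.047 .03 .05 0;1 .005 -.004 -.047 .03 .05 0'; python3 st.py;  python3 -c "
from h import *
i=robot.get_image('scene')
a=i['pixels'][100:240,140:320];t=robot.get_image('top');b=t['pixels'][130:270,360:500]
cv2.imwrite('pics/a4.png',np.hstack([cv2.resize(a,(450,350)),cv2.resize(b,(350,350))]))"
```

```text
clock: 13.12
ee_pos: [0.5465, -0.3223, 0.0202]
eef_rot: [0.87, -0.235, -0.42, -0.108]
force: [-0.5, -0.1, 0.1]
finger_gap: 0.0921
[ 0.47  1.36  0.09  0.66 -0.08  2.02 -1.57]
z [-0.68   0.385 -0.624] y [-0.499 -0.867  0.01 ] hold [ 0.5593 -0.3295  0.0319] tilt 51.4
```

View pics/a4.png

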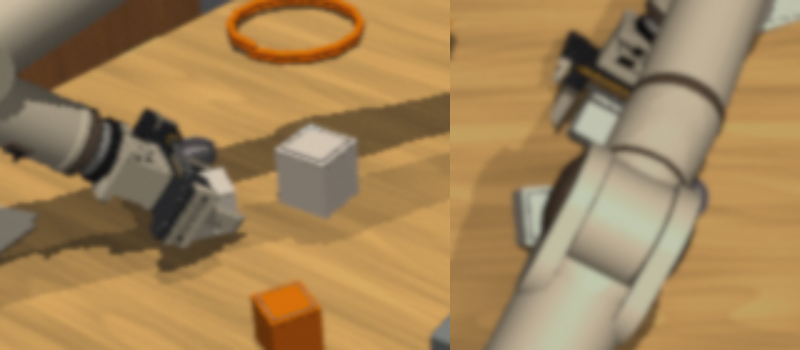

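The picture shows the fingers straddling the tub (crop 210,200), tilted 51°. I grip it here and carry it, still on its side, closer in at about (0.48, -0.105), where a steeper regrasp is reachable.

```bash
python3 -m pendant '-1 0 0 0 0 0 0;-1 0 0 0 0 0 0;-1 0 0 0 0 0 0;-1 0 0 0 0 0 0;-1 0 0 0 0 0 0;-1 0 0 0 0 0 0;-1 0 0 .04 0 0 0;-1 0 0 .08 0 0 0;-1 -.02 .01 .12 -.1 -.17 0;-1 -.02 .01 .12 -.1 -.17 0' 15; python3 st.py
python3 -m pendant '-1 0 .04 0 0 0 0;-1 0 .08 0 0 0 .1;-1 0 .12 0 0 0 .2;-1 0 .16 0 0 0 .3;-1 -.04 .2 0 0 0 .3;-1 -.06 .22 0 0 0 .3;-1 -.06 .22 0 0 0 .3;-1 -.06 .22 0 0 0 .3' ; python3 st.py
```

```text
clock: 14.05
ee_pos: [0.5281, -0.3139, 0.1439]
eef_rot: [0.909, -0.246, -0.327, -0.083]
force: [2.5, -1.6, 1.4]
finger_gap: 0.0536
[ 0.46  0.98  0.09  1.04 -0.06  1.81 -1.56]
z [-0.554  0.311 -0.772] y [-0.501 -0.865  0.011] hold [ 0.5385 -0.3197  0.1584] tilt 39.5
clock: 14.72
ee_pos: [0.4657, -0.0906, 0.1418]
eef_rot: [0.934, -0.105, -0.34, -0.033]
force: [-0.5, -0.1, -0.9]
finger_gap: 0.054
[ 0.17  0.75 -0.02  1.51 -0.02  1.58 -1.63]
z [-0.629  0.134 -0.766] y [-0.219 -0.976  0.009] hold [ 0.4775 -0.0931  0.1563] tilt 40.0
```

```bash
python3 -m pendant '-1 0 -.01 -.03 .044 .195 0;-1 0 -.01 -.06 .044 .195 0;-1 0 -.01 -.09 .044 .195 0;-1 0 -.01 -.11 .044 .195 0;-1 0 -.01 -.121 .044 .195 0;-1 0 -.01 -.121 .044 .195 0;-1 0 -.01 -.121 .044 .195 0' ; python3 st.py
python3 -m pendant '1 0 0 0 0 0 0;1 0 0 0 0 0 0;1 0 0 0 0 0 0;1 0 0 0 0 0 0;1 0 0 0 0 0 0;1 0 0 0 .03 .147 0;1 0 0 0 .03 .147 0;1 0 0 0 .03 .147 0'; python3 st.py
```

```text
clock: 15.3
ee_pos: [0.4685, -0.1047, 0.0199]
eef_rot: [0.896, -0.103, -0.43, -0.043]
force: [-0.5, -0.7, -0.9]
finger_gap: 0.0541
[ 0.19  1.06 -0.01  1.33 -0.02  1.64 -1.61]
z [-0.762  0.166 -0.626] y [-0.222 -0.975  0.012] hold [ 0.4828 -0.1079  0.0316] tilt 51.2
clock: 15.97
ee_pos: [0.4659, -0.1028, 0.0176]
eef_rot: [0.859, -0.099, -0.499, -0.049]
force: [-0.1, -0.2, -0.5]
finger_gap: 0.0915
[ 0.19  1.18 -0.01  1.2  -0.02  1.81 -1.61]
z [-0.849  0.183 -0.496] y [-0.219 -0.976  0.014] hold [ 0.4819 -0.1063  0.0269] tilt 60.2
```

```bash
python3 -m pendant '1 .018 -.005 .002 .011 .05 0;1 .018 -.005 .002 .011 .05 0;1 .018 -.005 .002 .011 .05 0;-1 .018 -.005 .002 .011 .05 0;-1 .018 -.005 .002 .011 .05 0;-1 .018 -.005 .002 .011 .05 0;-1 .018 -.005 .002 .011 .05 0;-1 .018 -.005 .002 .011 .05 0;-1 .018 -.005 .002 .011 .05 0' 15; python3 st.py
python3 -m pendant '-1 0 0 .04 0 0 0;-1 0 0 .08 0 0 0;-1 0 0 .12 -.06 -.3 0;-1 0 0 .16 -.06 -.3 0;-1 0 0 .2 -.06 -.3 0;-1 0 0 .2 -.06 -.3 0;-1 0 0 .2 -.06 -.3 0;-1 0 0 .2 -.06 -.3 0'; python3 st.py
```

```text
clock: 16.72
ee_pos: [0.486, -0.1083, 0.023]
eef_rot: [0.848, -0.097, -0.518, -0.051]
force: [-0.6, -0.3, -0.1]
finger_gap: 0.0564
[ 0.19  1.24 -0.    1.09 -0.02  1.91 -1.61]
z [-0.869  0.188 -0.458] y [-0.218 -0.976  0.014] hold [ 0.5023 -0.1118  0.0316] tilt 62.7
clock: 17.38
ee_pos: [0.4857, -0.1083, 0.2228]
eef_rot: [0.917, -0.104, -0.382, -0.04]
force: [-0.4, -0.0, -1.8]
finger_gap: 0.054
[ 0.19  0.76 -0.01  1.34 -0.02  1.84 -1.61]
z [-0.693  0.153 -0.704] y [-0.222 -0.975  0.007] hold [ 0.4988 -0.1111  0.236 ] tilt 45.2
```

```bash
python3 -m pendant '-1 .065 .35 0 0 0 .66;-1 .065 .35 0 0 0 .66;-1 .065 .35 0 0 0 .66;-1 .065 .35 0 0 0 .66;-1 .065 .35 0 0 0 .66;-1 .065 .35 0 0 0 .66;-1 .065 .35 0 0 0 .66;-1 .065 .35 0 0 0 .66;-1 .065 .35 0 0 0 .66;-1 .065 .35 0 0 0 .66'; python3 st.py
python3 -m pendant '-1 0 0 0 .3 -.64 0;-1 0 0 0 .3 -.64 0;-1 0 0 0 .3 -.64 0;-1 0 0 0 .3 -.64 0;-1 0 0 0 .3 -.64 0;-1 0 0 0 .3 -.64 0;-1 0 0 0 .539 -1.145 0;-1 0 0 0 .539 -1.145 0;-1 0 0 0 .539 -1.145 0;-1 0 0 0 .539 -1.145 0;-1 0 0 0 .539 -1.145 0;-1 0 0 0 .539 -1.145 0'; python3 st.py
```

```text
clock: 18.22
ee_pos: [0.5467, 0.2474, 0.2163]
eef_rot: [0.899, 0.203, -0.377, 0.086]
force: [0.2, -1.1, -1.6]
finger_gap: 0.0539
[-0.5   0.97  0.09  0.95 -0.06  2.01 -1.55]
z [-0.644 -0.307 -0.7  ] y [ 0.43  -0.903  0.   ] hold [0.5588 0.2531 0.2294] tilt 45.5
clock: 19.22
ee_pos: [0.5443, 0.2384, 0.216]
eef_rot: [0.95, 0.209, 0.226, -0.05]
force: [-0.2, -0.1, -2.0]
finger_gap: 0.054
[-0.54  0.14  0.08  2.14  0.01  0.39 -1.61]
z [ 0.409  0.19  -0.892] y [ 0.419 -0.908 -0.001] hold [0.5366 0.2348 0.2328] tilt 26.8
```

```bash
python3 -m pendant '-1 .0015 .0165 -.03 0 0 0;-1 .0015 .0165 -.06 0 0 0;-1 .0015 .0165 -.09 0 0 0;-1 .0015 .0165 -.11 0 0 0;-1 .0015 .0165 -.12 0 0 0;-1 .0015 .0165 -.12 0 0 0;-1 .0015 .0165 -.12 0 0 0'; python3 st.py
python3 -c "
from h import *
i=robot.get_image('scene')
a=i['pixels'][130:290,300:500];cv2.imwrite('pics/a5.png',cv2.resize(a,(750,600),interpolation=2))"
```

```text
clock: 19.8
ee_pos: [0.5514, 0.2564, 0.0994]
eef_rot: [0.95, 0.208, 0.228, -0.049]
force: [0.6, -0.6, -1.7]
finger_gap: 0.0539
[-0.2   0.4  -0.35  2.18  0.96  0.2  -2.54]
z [ 0.413  0.188 -0.891] y [ 0.417 -0.909  0.002] hold [0.5437 0.2528 0.1161] tilt 27.0
```

View pics/a5.png

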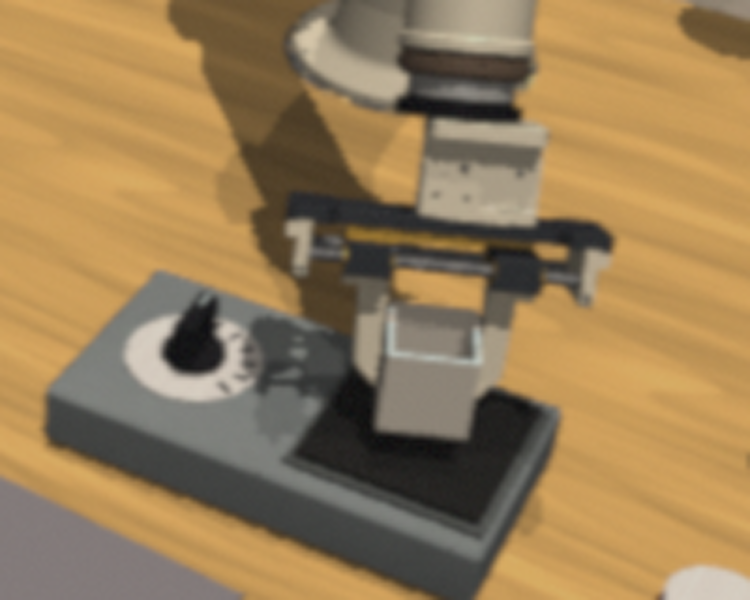

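Tub is mouth-up over the plate (crop 430,370). I lower the last 17 mm with 3° relaxed tilt (joint limits), release and retreat up.

```bash
python3 -m pendant '-1 -.004 -.001 0 -.022 .047 0;-1 -.004 -.001 -.007 -.022 .047 0;-1 -.004 -.001 -.014 -.022 .047 0;-1 -.004 -.001 -.018 -.022 .047 0;-1 -.004 -.001 -.018 -.022 .047 0'; python3 st.py
```

```text
clock: 20.27
ee_pos: [0.5467, 0.2549, 0.0822]
eef_rot: [0.955, 0.209, 0.203, -0.044]
force: [0.5, 1.4, -0.3]
finger_gap: 0.054
[-0.15  0.44 -0.41  2.15  0.91  0.25 -2.48]
z [ 0.371  0.168 -0.913] y [ 0.418 -0.909  0.002] hold [0.5398 0.2517 0.0993] tilt 24.0
```

```bash
python3 -m pendant '1 0 0 0 0 0 0;1 0 0 0 0 0 0;1 0 0 0 0 0 0;1 0 0 0 0 0 0;1 0 0 0 0 0 0;1 0 0 0 0 0 0;1 0 0 .02 0 0 0;1 0 0 .05 0 0 0;1 0 0 .09 0 0 0;1 0 0 .13 0 0 0;1 0 0 .15 0 0 0;1 0 0 .15 0 0 0'
python3 -m pendant '1 0 -.04 0 0 0 0;1 0 -.08 0 -.08 .17 0;1 0 -.12 0 -.17 .37 0;1 0 -.16 0 -.17 .37 0;1 0 -.16 0 -.17 .37 0;1 0 -.16 0 -.17 .37 0;1 0 -.16 0 -.17 .37 0;1 0 -.16 0 -.17 .37 0'; python3 st.py
python3 -c "
from h import *
t=robot.get_image('top');g=t['pixels'].min(2)
for h in(90,120,150):print(rect(t,box(g>h,215,165,252,212),.118))
i=robot.get_image('scene')
cv2.imwrite('pics/a6.png',np.hstack([cv2.resize(i['pixels'][150:290,290:470],(450,350),interpolation=2),cv2.resize(t['pixels'][120:260,190:330],(350,350),interpolation=2)]))"
```

```text
clock: 21.27
ee_pos: [0.5501, 0.2576, 0.2406]
eef_rot: [0.954, 0.21, 0.21, -0.045]
force: [0.6, 1.0, -0.4]
finger_gap: 0.0917
clock: 21.93
ee_pos: [0.5458, 0.0971, 0.2336]
eef_rot: [0.976, 0.216, 0.008, -0.002]
force: [-0.6, 0.7, -0.1]
finger_gap: 0.0919
[ 0.44  0.39 -0.83  1.79  0.32  1.09 -1.64]
z [ 0.014  0.007 -1.   ] y [ 0.421 -0.907  0.   ] hold [0.5455 0.097  0.2524] tilt 0.9
(array([546.1, 254.4]), array([57.8, 57.1]), 26.2)
(array([544.7, 243.2]), array([39.9, 64.5]), 85.0)
(array([537.6, 244.2]), array([25.5, 33.2]), 26.2)
```

View pics/a6.png

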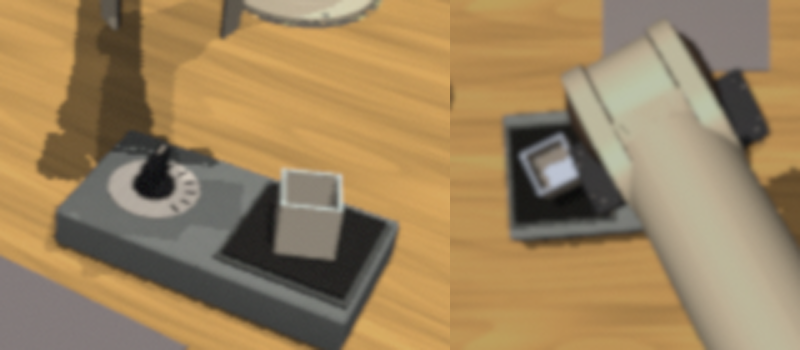

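Step 1 is done: the tub stands mouth-up at about (0.546, 0.254), the plate centre being (0.542, 0.2535), with the knob at home. For the knob I use the half-turned wrist so joint 7 has room: rotate +159° about vertical, in two calls.

```bash
python3 -m pendant '1 .006 -.004 0 0 0 1.387;1 .006 -.004 0 0 0 1.387;1 .006 -.004 0 0 0 1.387;1 .006 -.004 0 0 0 1.387;1 .006 -.004 0 0 0 1.387;1 .006 -.004 0 0 0 1.387;1 .006 -.004 0 0 0 1.387;1 .006 -.004 0 0 0 1.387;1 .006 -.004 0 0 0 1.387;1 .006 -.004 0 0 0 1.387;1 .006 -.004 0 0 0 1.387;1 .006 -.004 0 0 0 1.387' >/dev/null; python3 -m pendant '1 0 0 0 0 0 1.387;1 0 0 0 0 0 1.387;1 0 0 0 0 0 1.387;1 0 0 0 0 0 1.387;1 0 0 0 0 0 1.387;1 0 0 0 0 0 1.387;1 0 0 0 0 0 1.387;1 0 0 0 0 0 1.387;1 0 0 0 0 0 1.387;1 0 0 0 0 0 1.387;1 0 0 0 0 0 1.387;1 0 0 0 0 0 1.387'; python3 st.py
```

```text
clock: 24.03
ee_pos: [0.5525, 0.0923, 0.2341]
eef_rot: [-0.034, 0.999, -0.0, -0.008]
force: [-0.3, -0.8, -0.5]
finger_gap: 0.0917
[ 0.73  0.77 -1.42  1.74  0.77  1.36  0.79]
z [-0.016 -0.001 -1.   ] y [-0.068  0.998  0.001] hold [0.5528 0.0923 0.2529] tilt 0.9
```

```bash
python3 -m pendant '1 0 .001 -.04 0 -.016 0;1 0 .001 -.08 0 -.016 0;1 0 .001 -.11 0 -.016 0;1 0 .001 -.13 0 -.016 0;1 0 .001 -.15 0 -.016 0;1 0 .001 -.165 0 -.016 0;1 0 .001 -.172 0 -.016 0;1 0 .001 -.172 0 -.016 0;1 0 .001 -.172 0 -.016 0' ; python3 st.py
python3 -m pendant '-1 0 0 0 0 0 0;-1 0 0 0 0 0 0;-1 0 0 0 0 0 0;-1 0 0 0 0 0 0;-1 0 0 0 0 0 0;-1 0 0 0 0 0 0;-1 0 0 0 0 0 0;-1 0 0 0 0 0 0;-1 0 0 0 0 0 0;-1 0 0 0 0 0 0' 30;python3 st.py
```

```text
clock: 24.78
ee_pos: [0.5533, 0.0932, 0.063]
eef_rot: [-0.032, 0.999, -0.0, 0.0]
force: [0.5, -0.4, -1.0]
finger_gap: 0.0917
[ 0.63  0.93 -1.2   1.88  1.    1.1   0.65]
z [ 0. -0. -1.] y [-0.064  0.998 -0.   ] hold [0.5533 0.0932 0.0818] tilt 0.0
clock: 25.62
ee_pos: [0.5529, 0.0928, 0.0623]
eef_rot: [-0.032, 0.999, -0.0, -0.0]
force: [-0.1, -0.0, 0.4]
finger_gap: 0.0298
[ 0.63  0.93 -1.2   1.88  1.    1.1   0.65]
z [-0. -0. -1.] y [-0.065  0.998 -0.   ] hold [0.553  0.0929 0.0811] tilt 0.0
```

```bash
python3 -m pendant '-1 0 0 0 0 0 0;-1 0 0 0 0 0 0;-1 0 0 0 0 0 0;-1 0 0 0 0 0 0;-1 0 0 0 0 0 0;-1 0 0 0 0 0 0' 30;python3 st.py
```

```text
clock: 26.12
ee_pos: [0.5528, 0.0957, 0.0624]
eef_rot: [-0.033, 0.999, 0.002, 0.0]
force: [0.9, 6.3, -4.5]
finger_gap: 0.0138
[ 0.63  0.93 -1.21  1.88  1.    1.1   0.65]
z [ 0.     0.004 -1.   ] y [-0.067  0.998  0.004] hold [0.5528 0.0956 0.0812] tilt 0.2
```

Gripped at 13.8 mm; the +6 N side force says the knob is about 3 mm further +y, so I shift 4 mm and turn clockwise in stages.

```bash
python3 -m pendant '-1 0 .003 0 0 0 0;-1 0 .004 0 0 0 0;-1 0 .004 0 0 0 -.1;-1 0 .004 0 0 0 -.2;-1 0 .004 0 0 0 -.3;-1 0 .004 0 0 0 -.4;-1 0 .004 0 0 0 -.5;-1 0 .004 0 0 0 -.6;-1 0 .004 0 0 0 -.7;-1 0 .004 0 0 0 -.7' 40;python3 st.py
```

```text
clock: 26.95
ee_pos: [0.553, 0.0965, 0.0624]
eef_rot: [0.314, 0.949, -0.001, 0.0]
force: [-0.5, 0.4, -1.1]
finger_gap: 0.0138
[ 0.56  0.84 -1.09  1.88  0.89  1.01  0.  ]
z [-0.    -0.001 -1.   ] y [ 0.596  0.803 -0.001] hold [0.553  0.0965 0.0812] tilt 0.1
```

```bash
python3 -m pendant '-1 0 0 0 0 0 -.1;-1 0 0 0 0 0 -.2;-1 0 0 0 0 0 -.3;-1 0 0 0 0 0 -.4;-1 0 0 0 0 0 -.48;-1 0 0 0 0 0 -.53;-1 0 0 0 0 0 -.555;-1 0 0 0 0 0 -.555;-1 0 0 0 0 0 -.555;-1 0 0 0 0 0 -.555;-1 0 0 0 0 0 -.555;-1 0 0 0 0 0 -.555' 40;python3 st.py
python3 -c "
from h import *
s=robot.read_state();print(s['force'],s['ft_torque'])
t=robot.get_image('top')
g=t['pixels'].min(2);print(rect(t,box(g>90,215,165,252,212),.118))
i=robot.get_image('scene')
cv2.imwrite('pics/a7.png',np.hstack([cv2.resize(i['pixels'][150:290,290:470],(450,350),interpolation=2),cv2.resize(t['pixels'][120:260,190:330],(350,350),interpolation=2)]))"
```

```text
clock: 27.95
ee_pos: [0.5533, 0.0969, 0.0624]
eef_rot: [0.56, 0.828, 0.0, -0.0]
force: [3.1, -1.2, -1.9]
finger_gap: 0.0135
[ 0.51  0.77 -0.99  1.88  0.8   0.95 -0.48]
z [ 0.  0. -1.] y [0.928 0.372 0.   ] hold [0.5533 0.0968 0.0812] tilt 0.0
[ 3.13911579 -1.23477236 -1.92500571] [ 0.00876676 -0.72805666  0.11456061]
(array([545.6, 254.1]), array([59.3, 57.1]), 26.3)
```

View pics/a7.png

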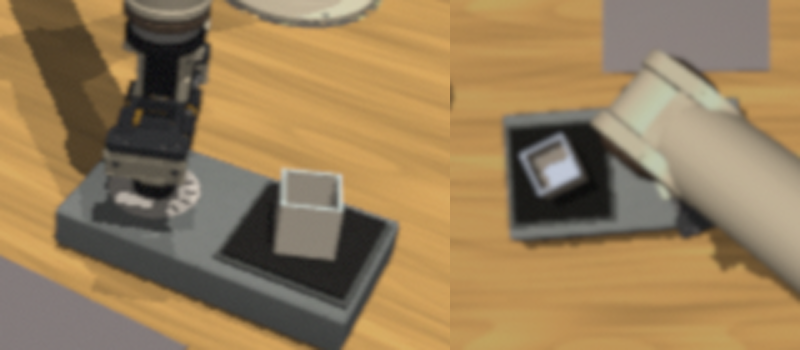

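Turned 72.0°, and the reaction moment of 0.115 N m matches the spring at the third click. The tub is upright at (0.546, 0.254). I hold for 0.7 s, then hand in.

```bash
python3 -m pendant '-1 0 0 0 0 0 0;-1 0 0 0 0 0 0;-1 0 0 0 0 0 0;-1 0 0 0 0 0 0;-1 0 0 0 0 0 0;-1 0 0 0 0 0 0;-1 0 0 0 0 0 0;-1 0 0 0 0 0 0' 40;python3 st.py; python3 -c "
from plant import robot;print(robot.read_state()['ft_torque']);print(robot.finish_job())"
```

```text
clock: 28.72
ee_pos: [0.5533, 0.0968, 0.0624]
eef_rot: [0.561, 0.828, 0.0, -0.0]
force: [4.9, 0.4, -4.1]
finger_gap: 0.0141
[ 0.51  0.77 -0.99  1.88  0.8   0.95 -0.48]
z [ 0.  0. -1.] y [0.928 0.372 0.   ] hold [0.5533 0.0968 0.0812] tilt 0.0
[ 0.0855124  -1.31045441  0.0709252 ]
the job is handed in; nothing more can be done
None
```

The job is handed in at 28.7 s of the 72 s allowed. The tub stands mouth-up on the shaker plate, and the gripper is holding the knob at the third click.

**Tub:** I picked the smaller white tub and turned it over in two quarter turns, with regrasps in between. It needed an extra carry to a closer spot, because the arm could not tilt far enough where I first laid it down. The last picture shows it upright about 4 mm from the plate's middle, against the 30 mm allowed.

**Knob:** I gripped it with 40 N and turned it clockwise. The gripper turned 72° (1.26 rad), holding the 14 mm bar at a 13.5–14.1 mm opening.

**Checks that were less clean:**
- **Knob angle:** I took it from the gripper's rotation; the picture doesn't show the mark under the fingers.
- **Torque:** The measured moment about the knob axis was 0.115 N m at first and 0.07 N m just before hand-in. The spring should give about 0.10 N m.
- **Knob position:** It turned out about 3 mm off my camera estimate in y. I corrected this on contact, from the side force.
- **Jar, can and lid:** I planned every move clear of them, and the lid looked undisturbed part-way through. I did not measure any of the three again at the end.

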